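# Nudge the drill guide plate onto its locating pins

### The arm

A 6-joint arm with a two-finger parallel gripper is mounted at the origin on the work surface. World frame = base frame: x ahead of the robot, y to its left, z up, the work surface at z = 0. Lengths are in m, angles in rad, forces in N, time in s.
With the tool pointing down it reaches from about 0.375 to 0.9 m from the base axis. Payload 3.1 kg.
Tool frame: the origin (TCP) lies at the very end of the fingers, on their centre line; the grasp point (between the pads) lies 19 mm behind it; z points along the fingers, y is the line along which they close (so a half turn about z gives the same grasp; the last joint's range is limited). The gripper opens to 87 mm and grips with 3 to 60 N. Pads are 19 mm wide; open, the fingers measure 117 mm over their backs; the gripper's body (75 mm by 190 mm) begins 51 mm behind the grasp point.
Start: joints at [-1.506, 0.527, 1.433, -0, 1.181, -0.178], TCP at [0.151, -0.606, 0.223] pointing down, gripper open.
Joint ranges: [-3.08, 3.08], [-0.75, 2.2], [0.22, 2.44], [-1.43, 4.57], [0, 2.65], [-2.85, 2.85]. Speed limits (rad/s): [2.79, 2.79, 3.14, 3.14, 3.14, 3.14].

### API

Orientations are given as a unit quaternion [x, y, z, w].
In Python, from rig import status, viewer, robot gives the robot as it stands.
- The arm moves only by the tool arm_command, never from a script. Its arguments are lists of equal length, an entry for each row: "delta_rot": the turn, a rotation vector about the tool's x, y, z in degrees, a list of three; "delta_pos": the shift along the tool's x, y, z in m, a list of three; "gripper": the closure, from -1 (fully open) to 1 (shut). In form: {"delta_rot": [[rx, ry, rz], ...], "delta_pos": [[dx, dy, dz], ...], "gripper": [gripper, ...]}. A call has 1 to 12 rows; each row is the pose to reach, as a shift and turn from the pose commanded when the call began, along the tool's axes at that moment; what a row does not reach only later rows make up. A row lasts 1/12 s, in which the tool goes at most 41.7 mm and 7.16 degrees, less where a joint would pass 70% of its speed; a pose out of reach is approached as far as the arm can. A call with a gripper value outside its range is refused whole. The fingers move at their own pace and stop on an object; "grip_force" is the grip in N (left out, the last holds). Time passes only in rows, so rows that repeat a pose let the fingers close. It gives the time, the measured TCP pose, the force, the opening and the grip force at its end, in the units of the state.
- status.get_obs(): the state, without advancing time (a new reading comes with each control period).
- viewer.camera(name): name is "scene" or "top"; returns a dict with "pixels" (384x512x3 uint8, blue, green, red), "fx", "fy", "cx", "cy" (pixels), "pose" (4x4, takes a point from camera to world coordinates). Camera axes: x right, y down, z forward; pixel columns grow to the right and rows downward; lengths in m; the calibration is good to about 2 mm. A picture is of the moment at which its call begins. There is no depth.
- robot.hand_in(): hands the job in; it is judged then, once.
The state is a dict: "time": time; "q": joint angles; "joint_velocities": joint speeds; "joint_torque": joint torques, N m; "position": TCP position; "tool_rot": TCP orientation; "ft_force": force on the tool from outside, world axes, zero at the start; "moment": the same for the moment, N m; "grip_width": finger opening in m; "grip_force": force on a finger pad.
Only numpy, scipy, OpenCV 4.12 (cv2) and the standard library are available. Lean on these libraries where they do the work, as an engineer would, in place of code of your own. Each camera call takes 0.05 s, during which the arm holds its last target. There are 200 camera calls.

### The job

The aluminium drill guide plate lies loose and askew on the deck of the wooden drilling jig. Push it with the fingertips, square against the fence and along it off the deck, until its two holes drop over the two locating pins and it sits flat and fully down on the lower seat. Only slide it, never lift or tip it up, leave the other things on the bench where they are, and finish with the hand clear.

Things in the scene. Friction and masses are not known exactly. Their poses are not given: they have to be found in the camera images.
- jig: Fixed plywood drilling jig. Origin on the table midway between its pins; +z up, +y the way the plate slides home, +x from the robot's side to the fence. In mm: board x -125 to 76, y -283 to 100, top (the seat) z 14; raised deck y -283 to -73, x -125 to 56, top z 24; pins at x -38 and 38, y 0. Seated, the plate's origin is within 2 of x 0, y 0, at z 14, 1 from the fence, 3 from the deck's end, 2.5 from the end stop.
- deck_edge (a point): point on the top edge of the deck's end (jig x 0, y -73, z 24 mm), where the deck steps down 10 mm to the seat; the plate must leave the deck wholly to drop
- stop_face (a point): point on the top edge of the end stop's face (jig x 0, y 72.5, z 36 mm): a dark wooden bar across the far end of the seat, x -70 to 56, 15 mm thick, which the plate's leading edge meets if it is pushed past home
- fence_face (a point): point on the inner top edge of the dark wooden fence (jig x 56, y 0, z 42 mm). The fence is straight along jig y, 20 mm thick, stands 18 mm above the deck and runs the jig's whole length beside deck and seat
- plate: Loose aluminium plate, 0.35 to 0.65 kg, 110 (x) x 140 (y) x 10 mm. Origin at the centre of its underside; axes parallel to the jig's when seated. 14 mm through holes at x -38 and 38, y 0. A bar 18 mm tall on the rear edge (y -70 to -54) makes the rear face 28 mm high. Starts flat on the deck, 95-150 mm short of home in y, 10-30 mm from it to the robot's side, turned up to 0.12 rad.
- hole_near (a point): centre of the plate's hole nearer the robot (plate x -38), at the underside
- hole_far (a point): centre of the plate's hole nearer the fence (plate x +38), at the underside
- pin_near (a point): tip of the pin nearer the robot, 10 mm thick, 9.5 mm tall above the seat, tapering over its upper half to 5 mm; the tip is 0.5 mm below deck level, so the plate rides over it level until its holes arrive
- pin_far (a point): tip of the pin nearer the fence, the same shape
- screwdriver: Bystander: screwdriver with a red handle lying on the robot's side of the jig; leave it where it is
- slat: Bystander: loose bamboo slat, 25 x 190 x 8 mm, lying beyond the fence; leave it where it is
- cup: Bystander: bamboo cup, 66 mm wide, 75 mm tall, standing past the pin end of the jig; leave it where it is
- jar: Bystander: small glass jar, 56 mm wide, 70 mm tall, standing beyond the fence, near the pin end; leave it where it is
- bowl: Bystander: dark wooden bowl, 110 mm wide, 45 mm tall, on the robot's side, near the pin end; leave it where it is
- mallet: Bystander: small wooden mallet lying on the robot's side, near the deck end; leave it where it is
- tube: Bystander: short bamboo tube standing upright past the pin end, 44 mm wide, 55 mm tall; leave it where it is
Mind the look-alikes: they are no part of the job. There is more than one size of the plate; the job needs the middle-sized.

How it is judged:
On the way, in this order (a step that is already met when the one before it is completed fails the run):
1. the plate is slid, still up at deck height, to within 60 mm of the pins, its holes not yet over them (y of plate in the frame of jig above -0.06 m and z of plate in the frame of jig between 0.0195 and 0.027 m), for 0.02 s.
2. both holes have dropped over the pins and the plate is down on the seat (z of plate in the frame of jig below 0.0165 m and angle between the z axis of plate and the z axis of jig, either way round below 0.03 rad and horizontal distance between hole_near and pin_near below 0.004 m and horizontal distance between hole_far and pin_far below 0.004 m), for 0.2 s.
At the end, for the whole second after the job is handed in: The plate lies flat on the seat (underside within 2.5 mm of it, parallel within 0.03 rad), each hole within 4 mm of its pin's axis, at rest (all of step 2 and linear speed of plate below 0.01 m/s and angular speed of plate below 0.1 rad/s); the robot touches nothing.
It fails at once if the plate is lifted off the deck (its origin more than 10 mm above the deck) (z of plate in the frame of jig above 0.034 m).
It fails at once if the plate is tipped up (more than 0.25 rad) (angle between plate's own z axis and vertical above 0.25 rad).
It fails at once if a bystander is disturbed (moved more than 20 mm) (distance of any of screwdriver, slat, cup, jar, bowl, mallet, tube from where it was at the start of the episode above 0.02 m).
It also fails if it takes over 42 s, if anything falls off the work surface, if the arm or the gripper's body presses on something with over 40 N, if the wrist force passes 120 N, or if a joint passes its speed limit or range.

## Working session

There is one attempt and no reset: what is moved stays moved. The work goes in short steps, Python scripts to look and compute and a tool call to move; the robot and the scene stay as the last step left them, time stands still between calls to the robot, and variables do not carry over. Pictures are saved under pics/ and viewed, at most 10 in all, crops included, and the job is handed in when it is done.

Besides the shell and the picture viewer there is one more tool, called after ">>>" as name(argument=value, ...), one argument or row to a line, values as JSON. arm_command: Moves the arm, as the interface text tells. Its arguments: {"type":"object","properties":{"delta_rot":{"type":"array","items":{"type":"array","items":{"type":"number"}}},"delta_pos":{"type":"array","items":{"type":"array","items":{"type":"number"}}},"gripper":{"type":"array","items":{"type":"number"}},"grip_force":{"type":"number"}},"required":["delta_rot","delta_pos","gripper"]}

```bash
mkdir -p pics; python3 - <<'E'
from rig import status, viewer, robot
import cv2,pickle
for n in("scene","top"):
    c=viewer.camera(n); cv2.imwrite(f"pics/{n}0.png",cv2.resize(c["pixels"],(800,600),interpolation=cv2.INTER_CUBIC)); pickle.dump(c,open(f"{n}0.pkl","wb"))
    print(n,c["fx"],c["fy"],c["cx"],c["cy"],c["pose"].round(4).tolist() if hasattr(c["pose"],'round') else c["pose"])
print(status.get_obs())
E
```

```text
scene 393.21605604252466 393.21605604252466 249.91300595550155 185.57305799763785 [[0.6146, 0.4809, -0.6254, 1.1703], [0.7885, -0.3503, 0.5056, -0.5856], [0.0241, -0.8038, -0.5944, 0.706], [0.0, 0.0, 0.0, 1.0]]
top 455.5604418272916 455.5604418272916 255.64317665108615 193.91065331887285 [[-0.0198, -0.9954, 0.0938, 0.3325], [-0.9998, 0.0201, 0.0022, -0.0303], [-0.004, -0.0938, -0.9956, 1.5124], [0.0, 0.0, 0.0, 1.0]]
{'time': 0.1, 'q': array([-1.50549045e+00,  5.28396714e-01,  1.43377233e+00, -2.25126950e-05,
        1.18139619e+00, -1.78504929e-01]), 'joint_velocities': array([-0.00011102, -0.00086365, -0.00263534,  0.00020889,  0.00014315,
       -0.00052589]), 'joint_torque': array([-4.40350595e-04, -4.40984881e+01, -1.77150553e+01,  6.35050214e-02,
        5.34176943e-02, -5.20238461e-05]), 'position': array([ 0.15085213, -0.60584199,  0.22165563]), 'tool_rot': array([ 9.92577730e-01,  1.21607881e-01,  4.54010527e-05, -9.85300886e-04]), 'ft_force': array([ 0.36531789, -0.25040203,  0.85753437]), 'moment': array([-0.01425172,  0.02271517, -0.01492715]), 'grip_force': 0.0, 'grip_width': 0.08669124663219843}
```

View pics/top0.png

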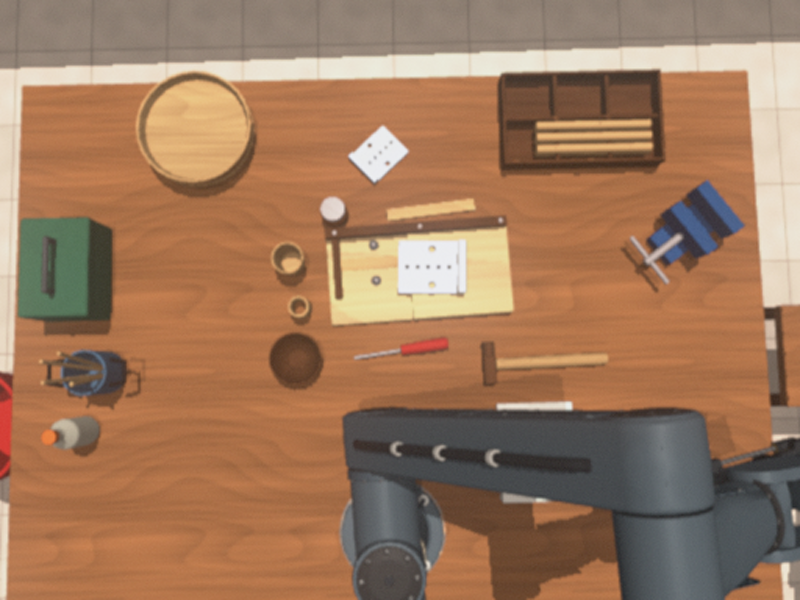

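View pics/scene0.png

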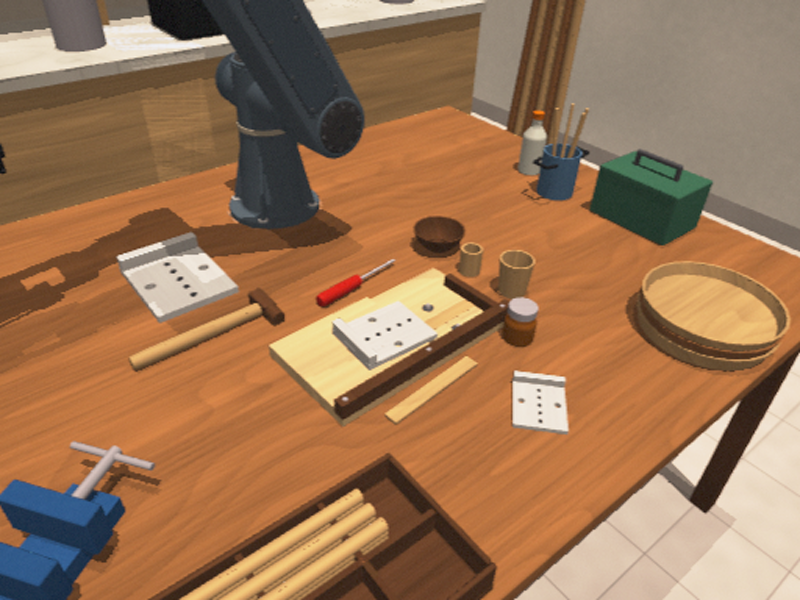

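The top view shows the jig at about x 328–513, y 217–325, with +y to the left and the fence on top. The pins are at (373,244) and (376,281), and the plate on the deck is at (432,267). The plate's rear bar is on the right, at x≈462. The scene view confirms this. I'll zoom in on the jig.

```bash
python3 - <<'E'
import cv2,pickle
for n,x,y,s in(("top",205,130,6),("scene",165,165,4.8)):
    p=pickle.load(open(n+"0.pkl","rb"))["pixels"]
    w=int(798/s);h=int(590/s) if n=="scene" else 90
    cv2.imwrite(f"pics/{n}_crop.png",cv2.resize(p[y:y+h,x:x+w],None,fx=s,fy=s,interpolation=cv2.INTER_CUBIC))
E
```

```text
(no output)
```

View pics/top_crop.png

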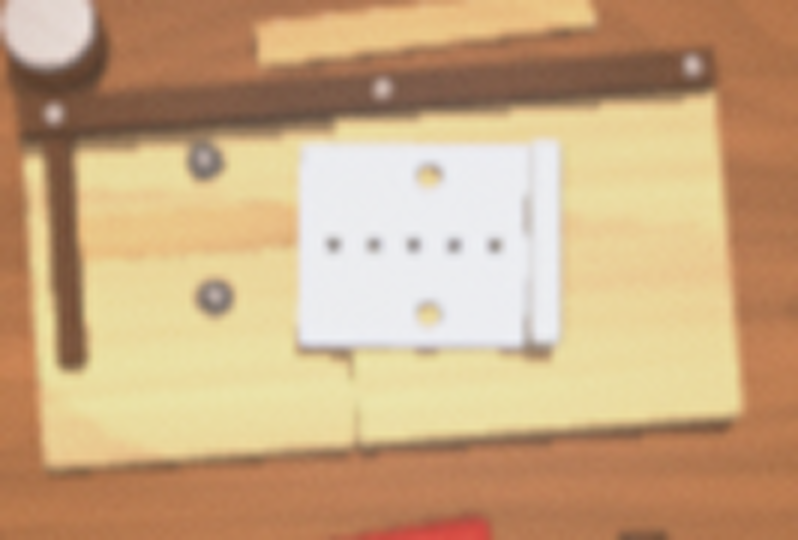

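Pins are at crop (204,160) and (214,297), plate holes at (428,176) and (428,313). The plate corners are at (300,144), (299,348), (558,345) and (560,140), and the jig corners at (45,468), (742,420) and the deck step at (358,447). Next I'll fit poses to these.

```bash
cat > fit.py <<'E'
import numpy as np,pickle
from scipy.optimize import least_squares
def proj(c,P):
    T=np.linalg.inv(c["pose"]); q=P@T[:3,:3].T+T[:3,3]
    return np.c_[c["fx"]*q[:,0]/q[:,2]+c["cx"],c["fy"]*q[:,1]/q[:,2]+c["cy"]]
def place(p,M,z0=0):
    c,s=np.cos(p[2]),np.sin(p[2])
    return np.c_[p[0]+c*M[:,0]-s*M[:,1],p[1]+s*M[:,0]+c*M[:,1],M[:,2]+z0]
def fit(c,M,px,z0=0,g=(.5,0,0)):
    f=lambda p:(proj(c,place(p,M,z0))-px).ravel()
    r=least_squares(f,g,loss='soft_l1'); return r.x,f(r.x).reshape(-1,2).round(2)
PL=np.array([(-38,0,10),(38,0,10),(-55,70,10),(55,70,10),(55,-70,28),(-55,-70,28)])/1e3
def rel(j,p):
    c,s=np.cos(j[2]),np.sin(j[2]);d=p[:2]-j[:2]
    return np.array([c*d[0]+s*d[1],-s*d[0]+c*d[1],p[2]-j[2]])
E
python3 - <<'E'
from fit import *
c=pickle.load(open("top0.pkl","rb"))
px=lambda a:(np.array(a)+.5)/6-.5+np.array([205,130])
J=np.array([(-38,0,23.5),(38,0,23.5),(-125,100,14),(-125,-283,24),(-125,-73,24),(56,-283,42)])/1e3
j,r=fit(c,J,px([(214,297),(204,160),(45,468),(742,420),(358,447),(716,92)])); print(j,r.tolist())
p,r=fit(c,PL,px([(428,313),(428,176),(299,348),(300,144),(560,140),(558,345)]),.024); print(p,r.tolist())
print(rel(j,p)); np.save("j.npy",j)
from rig import status
from scipy.spatial.transform import Rotation as R
Rt=R.from_quat(status.get_obs()["tool_rot"]).as_matrix(); print(Rt.round(3).tolist())
ang=lambda v:np.degrees(np.arctan2(v[1],v[0])); print("tool y ang",ang(Rt[:,1]),"x",ang(Rt[:,0]))
E
```

```text
[0.56049797 0.02453387 0.04666671] [[-0.04, 0.11], [0.18, 0.2], [-0.37, 0.14], [-0.15, 0.15], [-0.12, -0.08], [0.53, -0.62]]
[ 0.54745072 -0.09492205 -0.02781828] [[-0.07, 0.29], [0.02, 0.13], [-0.04, -0.53], [0.07, 0.2], [-0.17, 0.17], [0.19, -0.31]]
[-0.01860564 -0.11871722 -0.07448499]
[[0.97, 0.241, -0.0], [0.241, -0.97, 0.002], [0.0, -0.002, -1.0]]
tool y ang -76.03016074926863 x 13.969802502385381
```

View pics/scene_crop.png

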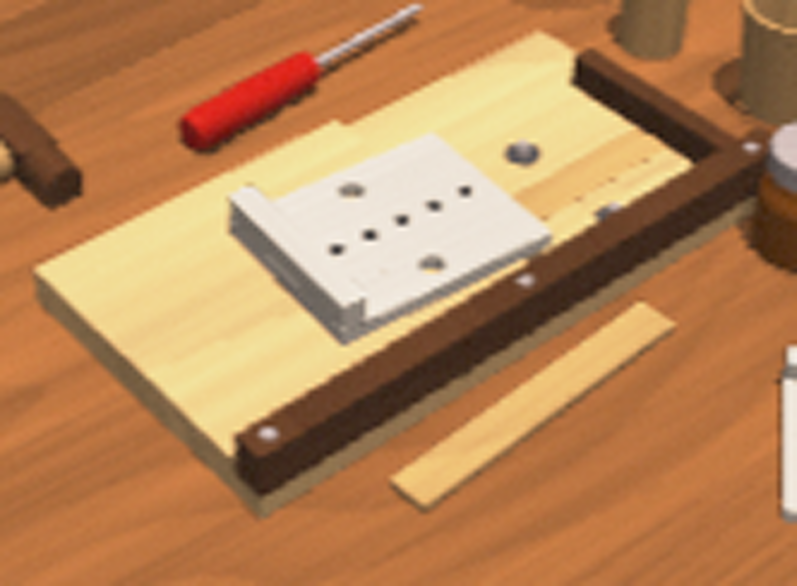

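Both fits agree within half a pixel. The jig origin is at (0.5605, 0.0245) with yaw 2.7°. The plate is at jig (-18.6, -118.7) mm, turned -0.074 rad, which lies within the stated ranges. The scene crop confirms the plate is on the deck with its bar at the rear, and the strip beside it is clear. I'll first go beside the plate on the robot's side.

>>> arm_command(
  delta_rot=[
    [0,0,11.3],
    [0,0,11.3],
    [0,0,11.3],
    [0,0,11.3],
    [0,0,11.3],
    [0,0,11.3],
    [0,0,11.3],
    [0,0,11.3],
    [0,0,11.3],
    [0,0,11.3],
    [0,0,11.3],
    [0,0,11.3],
  ],
  delta_pos=[
    [0.416,-0.41,0],
    [0.416,-0.41,0],
    [0.416,-0.41,0],
    [0.416,-0.41,0],
    [0.416,-0.41,0],
    [0.416,-0.41,0],
    [0.416,-0.41,0],
    [0.416,-0.41,0],
    [0.416,-0.41,0],
    [0.416,-0.41,0],
    [0.416,-0.41,0],
    [0.416,-0.41,0],
  ],
  gripper=[-1,-1,-1,-1,-1,-1,-1,-1,-1,-1,-1,-1],
)

```text
time: 1.1
position: [0.4122, -0.1779, 0.2225]
tool_rot: [1.0, 0.023, -0.0, -0.0]
ft_force: [0.8, -0.5, 0.6]
grip_width: 0.087
grip_force: 0.0
```

>>> arm_command(
  delta_rot=[
    [0,0,0],
    [0,0,0],
    [0,0,0],
    [0,0,0],
    [0,0,0],
    [0,0,0],
  ],
  delta_pos=[
    [0.024,-0.034,0.03],
    [0.047,-0.068,0.06],
    [0.047,-0.068,0.1],
    [0.047,-0.068,0.13],
    [0.047,-0.068,0.14],
    [0.047,-0.068,0.14],
  ],
  gripper=[-1,-1,-1,-1,-1,-1],
)

```text
time: 1.6
position: [0.4531, -0.1079, 0.0792]
tool_rot: [1.0, 0.024, -0.004, -0.002]
ft_force: [-0.1, 0.7, -0.2]
grip_width: 0.0872
grip_force: 0.0
```

```bash
python3 - <<'E'
from rig import viewer,status
import cv2
c=viewer.camera("scene");p=c["pixels"];cv2.imwrite("pics/s1.png",cv2.resize(p[110:290,130:370],None,fx=3.3,fy=3.3,interpolation=cv2.INTER_CUBIC))
o=status.get_obs();print(o["position"],o["tool_rot"],o["ft_force"])
E
```

```text
[ 0.4544503  -0.10892838  0.08098228] [ 0.99971871  0.0236057  -0.00201225 -0.00110632] [ 0.53185107  0.66390093 -0.11467176]
```

View pics/s1.png

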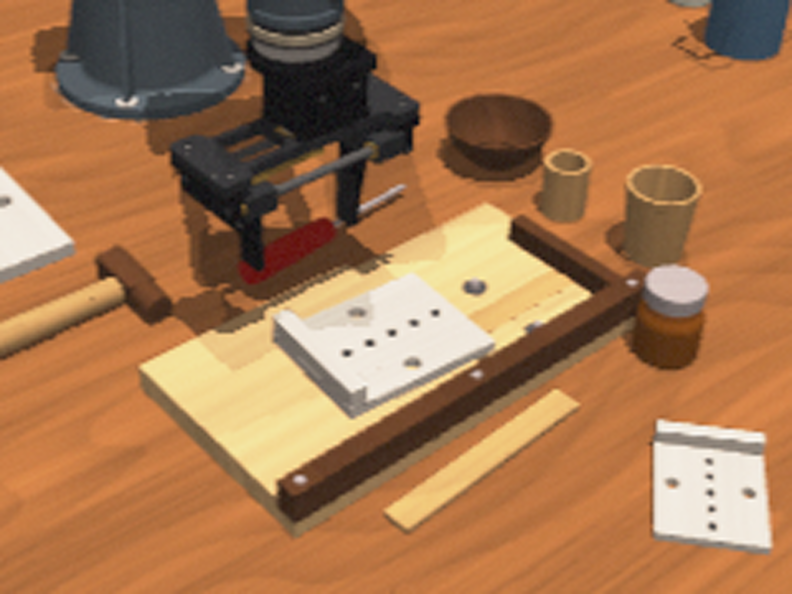

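The view shows the open fingers (finger tips near (250,260) and (350,215)) on the robot's side of the plate, with nothing in between. Next I lower them to just above the deck and push toward the fence.

>>> arm_command(
  delta_rot=[
    [0,0,0],
    [0,0,0],
    [0,0,0],
    [0,0,0],
    [0,0,0],
    [0,0,0],
    [0,0,0],
  ],
  delta_pos=[
    [0,0,0.02],
    [0,0,0.04],
    [0,0,0.052],
    [0,0,0.054],
    [0,0,0.054],
    [0.006,0,0.054],
    [0.012,0,0.054],
  ],
  gripper=[-1,-1,-1,-1,-1,-1,-1],
)

```text
time: 2.23
position: [0.4687, -0.1099, 0.0299]
tool_rot: [1.0, 0.023, 0.001, 0.001]
ft_force: [0.4, -0.5, -0.2]
grip_width: 0.0871
grip_force: 0.0
```

>>> arm_command(
  delta_rot=[
    [0,0,0],
    [0,0,0],
    [0,0,0],
    [0,0,0],
    [0,0,0],
    [0,0,0],
    [0,0,0],
    [0,0,0],
    [0,0,0],
    [0,0,0],
    [0,0,0],
    [0,0,0],
  ],
  delta_pos=[
    [0.003,0,0.001],
    [0.006,0,0.001],
    [0.009,0,0.001],
    [0.012,0,0.001],
    [0.015,0,0.001],
    [0.018,0,0.001],
    [0.021,0,0.001],
    [0.024,0,0.001],
    [0.026,0,0.001],
    [0.028,0,0.001],
    [0.029,0,0.001],
    [0.03,0,0.001],
  ],
  gripper=[-1,-1,-1,-1,-1,-1,-1,-1,-1,-1,-1,-1],
)

```text
time: 3.23
position: [0.4934, -0.1066, 0.0274]
tool_rot: [1.0, 0.024, -0.004, -0.001]
ft_force: [-8.1, -2.0, 5.2]
grip_width: 0.0871
grip_force: 3.9
```

```bash
python3 - <<'E'
from rig import status
from fit import *
o=status.get_obs();j=np.load("j.npy");print(o["position"],o["ft_force"],rel(j,np.r_[o["position"][:2],0]))
E
```

```text
[ 0.49339006 -0.1065912   0.02738291] [-8.05541629 -2.00270792  5.22216157] [-0.07315181 -0.12785175 -0.04666671]
```

>>> arm_command(
  delta_rot=[
    [0,0,0],
    [0,0,0],
    [0,0,0],
  ],
  delta_pos=[
    [0.001,0,0],
    [0.002,0,0],
    [0.003,0,0],
  ],
  gripper=[-1,-1,-1],
)

```text
time: 3.48
position: [0.4959, -0.1062, 0.0274]
tool_rot: [1.0, 0.024, -0.005, -0.002]
ft_force: [-7.5, -0.7, 6.7]
grip_width: 0.0871
grip_force: 3.9
```

```bash
python3 - <<'E'
from rig import status,viewer
from fit import *
import cv2
o=status.get_obs();j=np.load("j.npy");print(o["position"],o["ft_force"],rel(j,np.r_[o["position"][:2],0]))
c=viewer.camera("scene");pickle.dump(c,open("s2.pkl","wb"));p=c["pixels"];cv2.imwrite("pics/s2.png",cv2.resize(p[165:287,165:331],None,fx=4.8,fy=4.8,interpolation=cv2.INTER_CUBIC))
E
```

```text
[ 0.49591963 -0.10619436  0.02736534] [-7.54728494 -0.66678532  6.72639897] [-0.07060648 -0.12757334 -0.04666671]
```

View pics/s2.png

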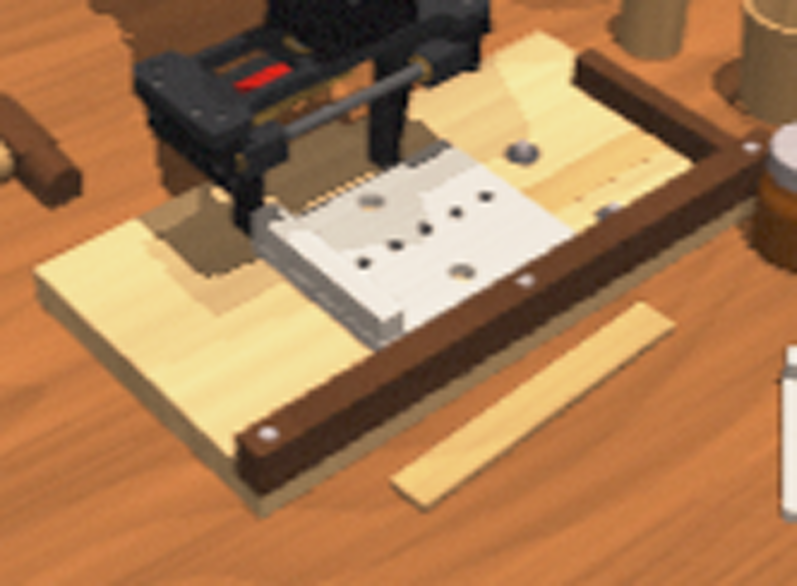

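The plate is sliding square toward the fence, with holes at (371,201) and (461,271), and the friction force is steady. I'll continue gently until it touches the fence.

>>> arm_command(
  delta_rot=[
    [0,0,0],
    [0,0,0],
    [0,0,0],
    [0,0,0],
    [0,0,0],
  ],
  delta_pos=[
    [0.001,0,0],
    [0.002,0,0],
    [0.003,0,0],
    [0.004,0,0],
    [0.005,0,0],
  ],
  gripper=[-1,-1,-1,-1,-1],
)

```text
time: 3.95
position: [0.5006, -0.1057, 0.0273]
tool_rot: [1.0, 0.024, -0.005, -0.002]
ft_force: [-8.9, -0.3, 6.5]
grip_width: 0.0872
grip_force: 4.1
```

>>> arm_command(
  delta_rot=[
    [0,0,0],
    [0,0,0],
    [0,0,0],
  ],
  delta_pos=[
    [0.001,0,0],
    [0.002,0,0],
    [0.003,0,0],
  ],
  gripper=[-1,-1,-1],
)

```text
time: 4.2
position: [0.5024, -0.1056, 0.0273]
tool_rot: [1.0, 0.024, -0.006, -0.002]
ft_force: [-11.9, -3.7, 9.6]
grip_width: 0.0872
grip_force: 6.3
```

>>> arm_command(
  delta_rot=[
    [0,0,0],
    [0,0,0],
    [0,0,0],
  ],
  delta_pos=[
    [0.001,0,0],
    [0.002,0,0],
    [0.002,0,0],
  ],
  gripper=[-1,-1,-1],
)

```text
time: 4.45
position: [0.5024, -0.1055, 0.0273]
tool_rot: [1.0, 0.024, -0.008, -0.002]
ft_force: [-14.1, -4.4, 10.6]
grip_width: 0.0866
grip_force: 7.4
```

The plate is against the fence: motion stopped, force rose, and TCP jig x of -64 mm matches the expected contact. I'll back off, lift, turn 90° and go behind the rear face.

>>> arm_command(
  delta_rot=[
    [0,0,0],
    [0,0,0],
    [0,0,0],
    [0,0,0],
    [0,0,0],
    [0,0,-7],
    [0,0,-14],
    [0,0,-21],
    [0,0,-28],
    [0,0,-35],
    [0,0,-42],
    [0,0,-49],
  ],
  delta_pos=[
    [-0.01,0,0],
    [-0.02,0,0],
    [-0.02,0,-0.03],
    [-0.02,0,-0.06],
    [-0.02,0,-0.08],
    [-0.02,0.02,-0.08],
    [0,0.04,-0.08],
    [0.02,0.06,-0.08],
    [0.04,0.08,-0.08],
    [0.058,0.095,-0.08],
    [0.058,0.095,-0.08],
    [0.058,0.095,-0.08],
  ],
  gripper=[-1,-1,-1,-1,-0.4,-0.4,-0.4,-0.4,-0.4,-0.4,-0.4,-0.4],
)

```text
time: 5.45
position: [0.5744, -0.2008, 0.1074]
tool_rot: [0.899, 0.438, 0.001, 0.001]
ft_force: [-1.3, 0.1, 0.4]
grip_width: 0.0611
grip_force: 0.0
```

>>> arm_command(
  delta_rot=[
    [0,0,-7],
    [0,0,-14],
    [0,0,-21],
    [0,0,-28],
    [0,0,-35],
    [0,0,-41],
    [0,0,-41],
    [0,0,-41],
  ],
  delta_pos=[
    [0,0,0],
    [0,0,0],
    [0,0,0],
    [0,0,0],
    [0,0,0],
    [0,0,0],
    [0,0,0],
    [0,0,0],
  ],
  gripper=[-0.4,-0.4,-0.4,-0.4,-0.4,-0.4,-0.4,-0.4],
)

```text
time: 6.12
position: [0.5729, -0.1994, 0.1074]
tool_rot: [0.691, 0.722, 0.0, 0.0]
ft_force: [0.2, 0.1, 0.6]
grip_width: 0.0611
grip_force: 0.0
```

```bash
python3 - <<'E'
from rig import status,viewer
from fit import *
from scipy.spatial.transform import Rotation as R
import cv2
o=status.get_obs();j=np.load("j.npy");print(o["position"],o["ft_force"],o["grip_width"],rel(j,np.r_[o["position"][:2],0]))
m=R.from_quat(o["tool_rot"]).as_matrix();print(np.degrees(np.arctan2(m[1,0],m[0,0])-j[2]),m[:,2])
c=viewer.camera("scene");pickle.dump(c,open("s3.pkl","wb"));p=c["pixels"];cv2.imwrite("pics/s3.png",cv2.resize(p[165:287,165:331],None,fx=4.8,fy=4.8,interpolation=cv2.INTER_CUBIC))
E
```

```text
[ 0.57286608 -0.19935982  0.10743309] [0.20587067 0.09047898 0.64520024] 0.061080549653322075 [ 0.00191005 -0.22422691 -0.04666671]
89.83896758277507 [ 3.94231011e-04  5.69724430e-05 -9.99999921e-01]
```

View pics/s3.png

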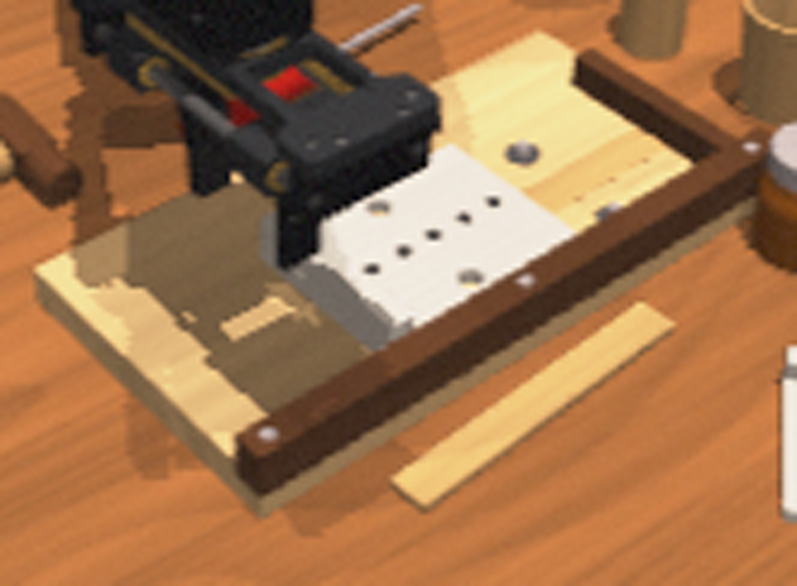

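The plate lies flush along the fence, with holes at (379,207) and (471,277), and the fingers hover behind the rear bar. I'll descend and push along the fence.

>>> arm_command(
  delta_rot=[
    [0,0,0],
    [0,0,0],
    [0,0,0],
    [0,0,0],
    [0,0,0],
    [0,0,0],
    [0,0,0],
    [0,0,0],
  ],
  delta_pos=[
    [0,-0.003,0.03],
    [0,-0.003,0.06],
    [0,-0.003,0.072],
    [0,-0.003,0.073],
    [0.005,-0.003,0.073],
    [0.01,-0.003,0.073],
    [0.015,-0.003,0.073],
    [0.02,-0.003,0.073],
  ],
  gripper=[-0.4,-0.4,-0.4,-0.4,-0.4,-0.4,-0.4,-0.4],
)

```text
time: 6.83
position: [0.5698, -0.1793, 0.036]
tool_rot: [0.69, 0.723, 0.0, 0.001]
ft_force: [-0.2, -0.3, -0.2]
grip_width: 0.0609
grip_force: 0.0
```

>>> arm_command(
  delta_rot=[
    [0,0,0],
    [0,0,0],
    [0,0,0],
    [0,0,0],
    [0,0,0],
    [0,0,0],
    [0,0,0],
    [0,0,0],
    [0,0,0],
    [0,0,0],
    [0,0,0],
    [0,0,0],
  ],
  delta_pos=[
    [0.003,0,0],
    [0.006,0,0],
    [0.01,0,0],
    [0.014,0,0],
    [0.018,0,0],
    [0.022,0,0],
    [0.026,0,0],
    [0.03,0,0],
    [0.034,0,0],
    [0.038,0,0],
    [0.042,0,0],
    [0.045,0,0],
  ],
  gripper=[-0.4,-0.4,-0.4,-0.4,-0.4,-0.4,-0.4,-0.4,-0.4,-0.4,-0.4,-0.4],
)

```text
time: 7.83
position: [0.5669, -0.1367, 0.035]
tool_rot: [0.689, 0.724, -0.001, 0.001]
ft_force: [-2.4, -6.7, 1.3]
grip_width: 0.0609
grip_force: 3.4
```

>>> arm_command(
  delta_rot=[
    [0,0,0],
    [0,0,0],
    [0,0,0],
    [0,0,0],
    [0,0,0],
    [0,0,0],
    [0,0,0],
    [0,0,0],
    [0,0,0],
    [0,0,0],
    [0,0,0],
    [0,0,0],
  ],
  delta_pos=[
    [0.004,0,0],
    [0.008,0,0],
    [0.012,0,0],
    [0.016,0,0],
    [0.02,0,0],
    [0.024,0,0],
    [0.028,0,0],
    [0.032,0,0],
    [0.036,0,0],
    [0.04,0,0],
    [0.044,0,0],
    [0.048,0,0],
  ],
  gripper=[-0.4,-0.4,-0.4,-0.4,-0.4,-0.4,-0.4,-0.4,-0.4,-0.4,-0.4,-0.4],
)

```text
time: 8.83
position: [0.5646, -0.0891, 0.0352]
tool_rot: [0.689, 0.725, -0.002, 0.002]
ft_force: [-3.2, -8.4, 3.3]
grip_width: 0.0609
grip_force: 4.0
```

>>> arm_command(
  delta_rot=[
    [0,0,0],
    [0,0,0],
    [0,0,0],
    [0,0,0],
    [0,0,0],
    [0,0,0],
    [0,0,0],
    [0,0,0],
  ],
  delta_pos=[
    [0.003,0,0],
    [0.006,0,0],
    [0.009,0,0],
    [0.012,0,0],
    [0.015,0,0],
    [0.017,0,0],
    [0.018,0,0],
    [0.019,0,0],
  ],
  gripper=[-0.4,-0.4,-0.4,-0.4,-0.4,-0.4,-0.4,-0.4],
)

```text
time: 9.5
position: [0.5635, -0.0699, 0.035]
tool_rot: [0.689, 0.725, -0.002, 0.001]
ft_force: [-2.5, -7.4, 3.2]
grip_width: 0.0605
grip_force: 3.9
```

```bash
python3 - <<'E'
from rig import status,viewer
from fit import *
import cv2
o=status.get_obs();j=np.load("j.npy");print(o["position"],o["ft_force"],o["tool_rot"],rel(j,np.r_[o["position"][:2],0]))
c=viewer.camera("scene");pickle.dump(c,open("s4.pkl","wb"));p=c["pixels"];cv2.imwrite("pics/s4.png",cv2.resize(p[165:287,165:331],None,fx=4.8,fy=4.8,interpolation=cv2.INTER_CUBIC))
E
```

```text
[ 0.56346773 -0.06986587  0.03502357] [-2.53488745 -7.37916226  3.16791639] [ 0.68920589  0.72456296 -0.00156268  0.00114397] [-0.0014372  -0.0944355  -0.04666671]
```

View pics/s4.png

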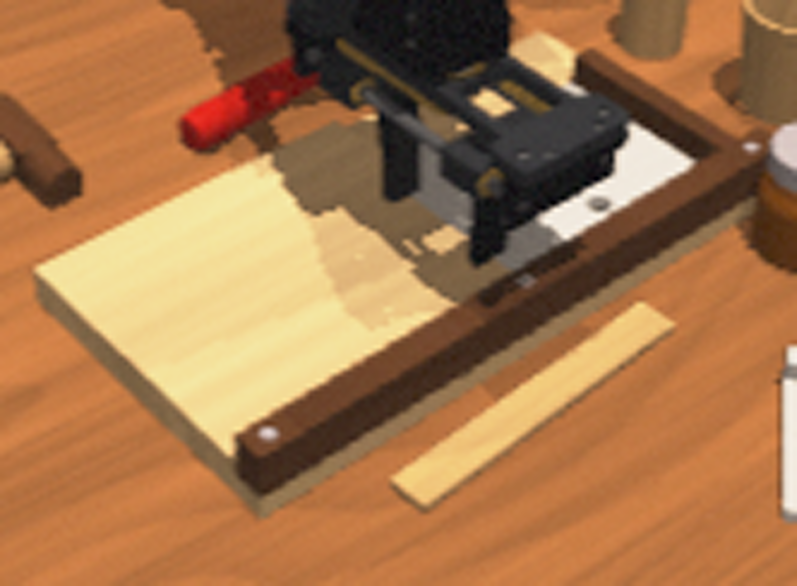

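The plate's far hole is at (600,205), close to pin level, and the plate is still up on the deck, square to the fence. About 15 mm remain, so I'll continue in small steps.

>>> arm_command(
  delta_rot=[
    [0,0,0],
    [0,0,0],
    [0,0,0],
    [0,0,0],
    [0,0,0],
    [0,0,0],
    [0,0,0],
    [0,0,0],
  ],
  delta_pos=[
    [0.002,0,0],
    [0.004,0,0],
    [0.006,0,0],
    [0.008,0,0],
    [0.01,0,0],
    [0.011,0,0],
    [0.012,0,0],
    [0.012,0,0],
  ],
  gripper=[-0.4,-0.4,-0.4,-0.4,-0.4,-0.4,-0.4,-0.4],
)

```text
time: 10.22
position: [0.5632, -0.0556, 0.0346]
tool_rot: [0.69, 0.723, 0.0, 0.0]
ft_force: [-0.1, -1.6, 1.4]
grip_width: 0.0612
grip_force: 0.6
```

```bash
python3 - <<'E'
from rig import status,viewer
from fit import *
import cv2
o=status.get_obs();j=np.load("j.npy");print(o["position"],o["ft_force"],rel(j,np.r_[o["position"][:2],0]))
c=viewer.camera("scene");pickle.dump(c,open("s5.pkl","wb"));p=c["pixels"];a=cv2.resize(p[165:287,165:331],None,fx=4.8,fy=4.8,interpolation=cv2.INTER_CUBIC)
# predicted positions of the far hole rim centre (top face) seated / still up, in crop px
for y,z in((0,.024),(0,.034),(-.003,.034),(-.015,.034)):
    q=proj(c,place(j,np.array([[.039,y,z]])))[0]; print(y,z,((q-165+.5)*4.8-.5).round(1))
cv2.imwrite("pics/s5.png",a)
E
```

```text
[ 0.5631921  -0.05558903  0.03462535] [-0.11149494 -1.60800586  1.36585886] [-0.00104653 -0.08016135 -0.04666671]
0 0.024 [612.4 205.2]
0 0.034 [613.9 191.5]
-0.003 0.034 [610.2 193.7]
-0.015 0.034 [595.2 202.2]
```

View pics/s5.png

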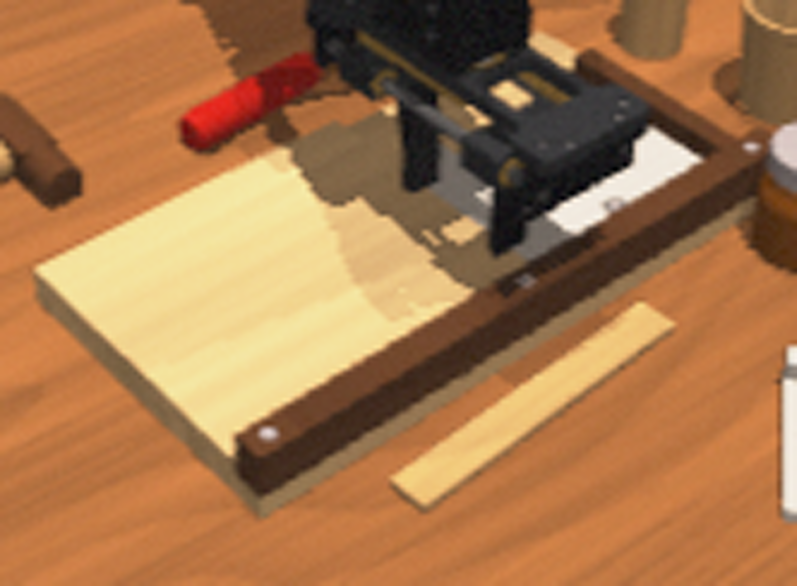

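The far hole is now at (615,205) with the pin inside. The prediction is (612,205) for seated and (614,191) for still up, and the push force has dropped, so the plate has gone down. I'll back off, raise the hand clear and check.

>>> arm_command(
  delta_rot=[
    [0,0,0],
    [0,0,0],
    [0,0,0],
    [0,0,0],
    [0,0,0],
    [0,0,0],
    [0,0,0],
    [0,0,0],
    [0,0,0],
    [0,0,0],
    [0,0,0],
    [0,0,0],
  ],
  delta_pos=[
    [-0.005,0,0],
    [-0.015,0,0],
    [-0.03,0,0],
    [-0.03,0,-0.03],
    [-0.04,0,-0.06],
    [-0.08,0,-0.09],
    [-0.12,0,-0.12],
    [-0.15,0,-0.14],
    [-0.18,0,-0.16],
    [-0.2,0,-0.16],
    [-0.2,0,-0.16],
    [-0.2,0,-0.16],
  ],
  gripper=[-0.4,-0.4,-0.4,-0.4,-0.4,-0.4,-0.4,-0.4,-0.4,-0.4,-0.4,-0.4],
)

```text
time: 11.27
position: [0.572, -0.2585, 0.1949]
tool_rot: [0.692, 0.722, 0.0, 0.001]
ft_force: [0.0, 0.7, 0.5]
grip_width: 0.0607
grip_force: 0.0
```

```bash
python3 - <<'E'
from rig import viewer
from fit import *
import cv2
c=viewer.camera("scene");j=np.load("j.npy");p=c["pixels"];a=cv2.resize(p[165:287,165:331],None,fx=4.8,fy=4.8,interpolation=cv2.INTER_CUBIC)
print(((proj(c,place(j,PL,.014))-165+.5)*4.8-.5).round(0).tolist())
cv2.imwrite("pics/s6.png",a)
E
```

```text
[[519.0, 141.0], [611.0, 204.0], [583.0, 84.0], [716.0, 171.0], [545.0, 247.0], [412.0, 148.0]]
```

View pics/s6.png

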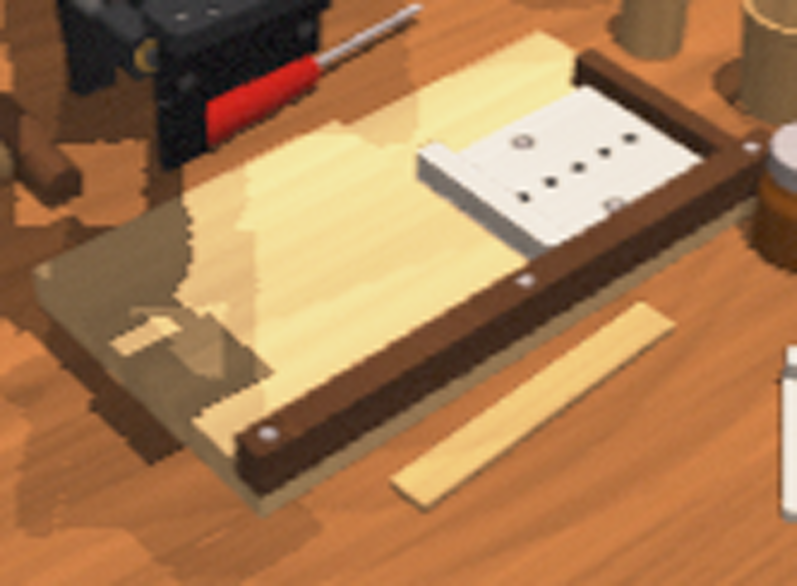

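The hand is clear. Both holes show their pins, at (523,142) and (615,205), and the front and rear corners lie within a few crop pixels of the seated prediction. A plate still 10 mm up would show about 14 px higher. I'm handing it in.

```bash
python3 -c "
from rig import robot
print(robot.hand_in())"
```

```text
the job is handed in; nothing more can be done
None
```

I slid the plate along the fence onto its seat, moved the hand clear and handed the job in at about 11 s; the last picture shows both holes over their pins and the plate fully down, but hand-in returned no verdict.

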